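# Unclip the yellow cart wheel

### The arm

A 6-joint arm with a two-finger parallel gripper is mounted at the origin on the work surface. World frame = base frame: x ahead of the robot, y to its left, z up, the work surface at z = 0. Lengths are in m, angles in rad, forces in N, time in s.
With the tool pointing down it reaches from about 0.225 to 0.875 m from the base axis. Payload 3.4 kg.
Tool frame: the origin (TCP) lies on the centre line of the jaws, within the pads' length; the fingertips stand 17 mm ahead of it and the grasp point (between the pads) lies 2 mm behind it (manip.finger_overhang is the distance from the TCP to the fingertips, in m); y points along the fingers, x is the direction in which the jaws open and shut, and the axes are right-handed (so a half turn about y gives the same grasp; the last joint's range is limited). The gripper opens to 85 mm and grips with 20 to 120 N. Pads are 22 mm wide; open, the fingers measure 114 mm over their backs; the gripper's body (76 mm by 85 mm) begins 54 mm behind the grasp point. The pads swing forward as they close: fully open they stand 13 mm farther back than shut.
Start: joints at [-1.464, 0.276, 1.505, -0, 1.361, -0.121], TCP at [0.13, -0.56, 0.248] pointing down, gripper open.
Joint ranges: [-2.89, 2.89], [-0.75, 2.08], [0.22, 2.7], [-1.18, 4.32], [0.11, 2.71], [-2.7, 2.7]. Speed limits (rad/s): [2.57, 2.57, 3.14, 3.14, 3.14, 3.14].

### API

Orientations are given as a unit quaternion [w, x, y, z].
In Python, from rig import manip gives the robot as it stands.
- The arm moves only by the tool arm_command, never from a script. Its argument "commands" is a list of rows, each a list of 3 entries, a list of its own where there are three numbers: the finger opening in cm, from 0 to 8.54, then the shift along the world's x, y, z in cm, then the turn about the world's z in rad. A call has 1 to 12 rows; each row shifts and turns the commanded pose from where the row before left it; what a row does not reach is not made up. A row lasts 1/10 s, in which the tool goes at most 50 mm and 8.59 degrees, less where a joint would pass 70% of its speed; a pose out of reach is approached as far as the arm can. A call with a gripper value outside its range is refused whole. The fingers move at their own pace and stop on an object; "grip_force" is the grip in N (left out, the last holds). Time passes only in rows, so rows that do not move let the fingers close. It gives the time, the measured TCP pose, the force and the opening at its end, in the units of the state.
- manip.get_state(): the state, without advancing time (a new reading comes with each control period).
- manip.get_image(name): name is "scene" or "top" or "wrist"; returns a dict with "pixels" (480x640x3 uint8, red, green, blue), "range_z" (480x640 float32, m along the optical axis (not along the pixel's ray), 0 where there is no reading), "intrinsics" (3x3 intrinsics, pixels), "R" (3x3) and "t" (3): a world point X has camera coordinates R X + t. Camera axes: x right, y down, z forward; pixel columns grow to the right and rows downward; lengths in m; the calibration is good to about 2 mm. A picture is of the moment at which its call begins.
- manip.sign_off(): hands the job in, once; it reports no verdict.
The state is a dict: "clock": time; "qpos": joint angles; "qd": joint speeds; "effort": joint torques, N m; "position": TCP position; "ee_rot": TCP orientation; "contact_force": force on the tool from outside, world axes, zero at the start; "moment": the same for the moment, N m; "width": finger opening in m.
Only numpy, scipy, OpenCV 4.12 (cv2) and the standard library are available. Lean on these libraries where they do the work, as an engineer would, in place of code of your own. Each camera call takes 0.05 s, during which the arm holds its last target.

### The job

The cart wheel with the yellow hub is due to come off its axle: take the orange hooked pick from its rest, put the hook down through the pull loop of the dark steel spring ring on that axle and pull the ring straight out of its groove until it is clear of the axle, then lay the pick back on its rest as it was. Use only the pick on the ring, not the gripper, and leave the ring of the red-hubbed wheel in place.

Things in the scene. Friction and masses are not known exactly. Their poses are not given: they have to be found in the camera images.
- pick_grip (a point): Hooked pick, 85 g: middle of its orange handle (110 x 18 wide x 20 high mm), 52 mm over the table; z up, x along it to the hook: 6 mm steel shank, 105 mm ahead bent square down to a pin ending 39 mm below this point. Its grey rest has notched posts (28 mm wide, cheeks 59 mm high) 43 mm ahead and behind; free between them. A blue straight awl on a like rest is not needed.
- ring_loop (a point): Dark steel C-shaped spring ring (65 x 33 x 6 mm) level on the yellow-hubbed wheel's axle: middle of its pull loop, clear hole 27 mm, 81 mm over the table; z up. x points from the loop to the axle 30 mm off and on to the C's mouth: it pulls out along -x with 5 to 9 N, snaps after 10 mm, is clear after 20 mm and drops on the wheel. Free space below down to the hub face, 54 mm over the table.
- yellow_wheel_axle (a point): Axle of the yellow-hubbed wheel, at ring height (81 mm over the table). The wheel (black tyre 150 mm across, top 52 mm high) lies flat and fixed, axle up; a washer 42 mm across carries the ring; the axle is 20 mm thick in the groove, its head above 26 mm, top 96 mm over the table.
- red_ring_loop (a point): The same point on the like ring of the like wheel with the red hub, which must stay in place.
Not all that is in view belongs to the job. Leave any purple look-alike of the part that bears ring_loop alone.

How it is judged:
On the way, in this order (a step that is already met when the one before it is completed fails the run):
1. the pick's hook is down through the pull loop of the yellow-hubbed wheel's ring, with the ring still on the axle (x of ring_loop in the frame of pick_grip between 0.089 and 0.121 m and y of ring_loop in the frame of pick_grip between -0.016 and 0.016 m and z of ring_loop in the frame of pick_grip between -0.04 and 0 m and horizontal distance between ring_loop and yellow_wheel_axle below 0.04 m), for 0.04 s.
2. the ring is pulled out of its groove, clear of the axle (horizontal distance between ring_loop and yellow_wheel_axle above 0.047 m), for 0.1 s.
At the end, for the whole second after the job is handed in: The ring of the yellow-hubbed wheel lies off its axle, on wheel or table, its loop's middle over 47 mm from the axle's centre; the pick is back on its rest, its centre within 22 mm of where it lay, upright within 11 degrees; the red wheel's ring is within 15 mm of where it was (horizontal distance between ring_loop and yellow_wheel_axle above 0.047 m and height (world z) of ring_loop between 0 and 0.09 m and distance of pick_grip from where it was at the start of the episode below 0.022 m and angle between pick_grip's own z axis and vertical below 0.2 rad and distance of red_ring_loop from where it was at the start of the episode below 0.015 m); the robot touches nothing.
It fails at once if the ring is touched with the gripper (contact force between any of the fingers, the arm and ring above 1 N).
It fails at once if the red-hubbed wheel's ring is pulled about (distance of red_ring_loop from where it was at the start of the episode above 0.015 m).
It also fails if it takes over 48 s, if anything falls off the work surface, if the arm or the gripper's body presses on something with over 40 N, if the wrist force passes 120 N, or if a joint passes its speed limit or range.

## Working session

There is one attempt and no reset: what is moved stays moved. The work goes in short steps, Python scripts to look and compute and a tool call to move; the robot and the scene stay as the last step left them, time stands still between calls to the robot, and variables do not carry over. Pictures are saved under pics/ and viewed, and the job is handed in when it is done.

Besides the shell and the picture viewer there is one more tool, called after "Emit:" as name(argument=value, ...) on one line, values as JSON. arm_command: Moves the arm, as the interface text tells. Its arguments: {"type":"object","properties":{"commands":{"type":"array"},"grip_force":{"type":"number"}},"required":["commands"]}

```bash
mkdir -p pics; ls; cat > h.py <<'E'
import numpy as np, cv2, pickle
from rig import manip
def grab(n,tag):
    d=manip.get_image(n); pickle.dump(d,open(f'pics/{tag}.pkl','wb'))
    cv2.imwrite(f'pics/{tag}.png',cv2.cvtColor(d['pixels'],cv2.COLOR_RGB2BGR)); return d
def load(tag): return pickle.load(open(f'pics/{tag}.pkl','rb'))
def plane(d,uv,z):
    uv=np.atleast_2d(np.array(uv,float)); R,t,K=np.array(d['R']),np.array(d['t']),np.array(d['intrinsics'])
    r=(np.linalg.inv(K)@np.c_[uv,np.ones(len(uv))].T).T@R; c=-R.T@t
    return c+r*((z-c[2])/r[:,2])[:,None]
def cloud(d):
    K=np.array(d['intrinsics']);R=np.array(d['R']);t=np.array(d['t']);z=d['range_z']
    v,u=np.mgrid[:480,:640]
    p=np.stack([(u-K[0,2])/K[0,0]*z,(v-K[1,2])/K[1,1]*z,z],-1)
    return (p-t)@R
def proj(d,X):
    K=np.array(d['intrinsics']);p=np.array(d['R'])@np.array(X)+d['t'];p=K@p;return p[:2]/p[2]
E
python3 - <<'E'
from h import *
grab('scene','s0');grab('top','t0');print(manip.get_state())
E
```

```text
pics
{'clock': 0.1, 'qpos': array([-1.46400034e+00,  2.76548277e-01,  1.50600714e+00, -3.37704770e-06,
        1.36073211e+00, -1.20998311e-01]), 'qd': array([ 0.00182745,  0.00045217, -0.00557381,  0.00184363,  0.00049567,
       -0.00177522]), 'effort': array([ 1.59054842e-03, -4.17699158e+01, -2.46404779e+01, -1.67444505e-04,
        5.76194157e-03,  1.33802702e-07]), 'position': array([ 0.1297979 , -0.55969431,  0.24751654]), 'ee_rot': array([ 0.55401175, -0.55315995,  0.44035601, -0.43951295]), 'contact_force': array([ 0.94865444, -0.09124079, -0.10382783]), 'moment': array([ 0.07128052, -0.00574523,  0.00642091]), 'width': 0.0855182997733343}
```

View pics/t0.png

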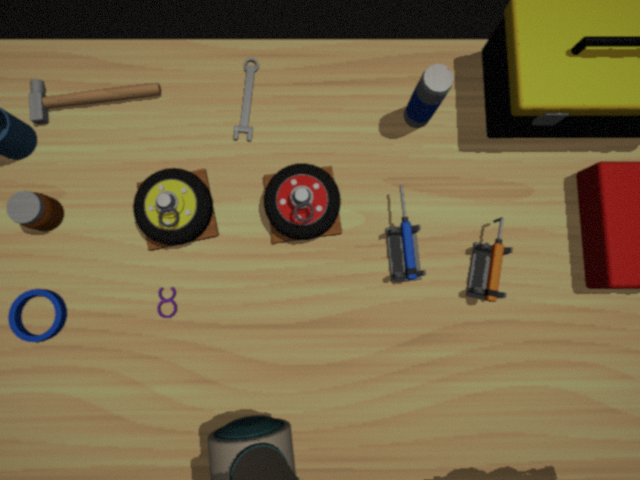

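View pics/s0.png

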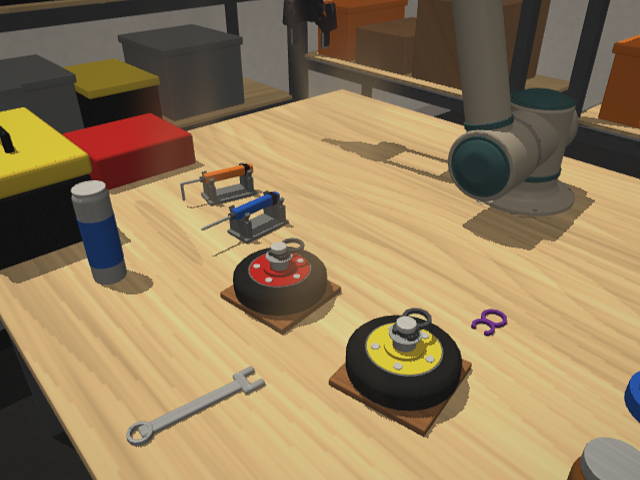

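The top view shows the yellow wheel around (173,206) with its loop at (168,217), and the red wheel at (302,200). The orange pick is at (495,270) with its hook at (500,220), and the purple decoy is at (167,302). World x runs up in the image and y runs left. Next I'll measure.

```bash
cat > m.py <<'E'
from h import *
for tag in ('t0','s0'):
    d=load(tag);P=cloud(d);hsv=cv2.cvtColor(d['pixels'],cv2.COLOR_RGB2HSV)
    print(tag,'cam',-np.array(d['R']).T@d['t'], (d['range_z']>0).mean())
    H,S,V=[hsv[...,i].astype(int) for i in range(3)]
    m=(H>5)&(H<17)&(S>190)&(V>90)&(P[...,2]>.03)&(P[...,2]<.08)&(P[...,0]>.2)&(P[...,1]<0)&(abs(P[...,1])<.6)
    n,l,st,c=cv2.connectedComponentsWithStats(m.astype(np.uint8))
    for i in range(1,n):
        if st[i,4]<20: continue
        q=P[l==i]; print('orange',st[i],c[i],'med',np.median(q,0),'min',q.min(0),'max',q.max(0))
        (cx,cy),sz,a=r=cv2.minAreaRect(np.float32(q[:,:2])*1000); print(r, cv2.boxPoints(r).round(1).tolist())
E
python3 m.py
python3 - <<'E'
from h import *
d=load('t0')
im=cv2.cvtColor(d['pixels'],cv2.COLOR_RGB2BGR)
a=cv2.resize(im[150:260,110:240],None,fx=3,fy=3,interpolation=cv2.INTER_NEAREST)
b=cv2.resize(im[200:310,440:570],None,fx=3,fy=3,interpolation=cv2.INTER_NEAREST)
d=load('s0');im=cv2.cvtColor(d['pixels'],cv2.COLOR_RGB2BGR)
c=cv2.resize(im[290:400,340:470],None,fx=3,fy=3,interpolation=cv2.INTER_NEAREST)
e=cv2.resize(im[140:250,160:290],None,fx=3,fy=3,interpolation=cv2.INTER_NEAREST)
cv2.imwrite('pics/crop.png',np.vstack([np.hstack([a,b]),np.hstack([c,e])])[:600])
E
```

```text
t0 cam [ 0.43711206 -0.07610954  0.91547521] 0.9960123697916666
orange [489 243  11  47 180] [493.92777778 269.92222222] med [ 0.48210196 -0.41945578  0.06193735] min [ 0.44972048 -0.42960143  0.05552825] max [ 0.53589267 -0.40784724  0.06622662]
((492.78704833984375, -422.76458740234375), (14.844619750976562, 86.37883758544922), 79.36735534667969) [[449.0, -422.1000061035156], [533.9000244140625, -438.0], [536.5999755859375, -423.3999938964844], [451.70001220703125, -407.5]]
orange [487 296   9   5  26] [491.11538462 298.26923077] med [ 0.43326826 -0.41153152  0.06212936] min [ 0.42960243 -0.41777471  0.05685838] max [ 0.43703362 -0.40392814  0.06386475]
((432.9021911621094, -410.6419372558594), (13.986254692077637, 6.343541145324707), 80.99327850341797) [[428.70001220703125, -417.1000061035156], [434.8999938964844, -418.0], [437.1000061035156, -404.20001220703125], [430.8999938964844, -403.20001220703125]]
s0 cam [1.0432334  0.50883517 0.53758005] 0.996103515625
orange [204 165  41  14 234] [230.47008547 171.64102564] med [ 0.47963558 -0.41278039  0.05841986] min [ 0.44246906 -0.43455147  0.04296869] max [ 0.53449358 -0.4032187   0.06291799]
((488.93756103515625, -418.71881103515625), (28.758586883544922, 92.07087707519531), 88.18174743652344) [[442.5, -431.6000061035156], [534.5, -434.6000061035156], [535.4000244140625, -405.79998779296875], [443.3999938964844, -402.8999938964844]]
```

View pics/crop.png

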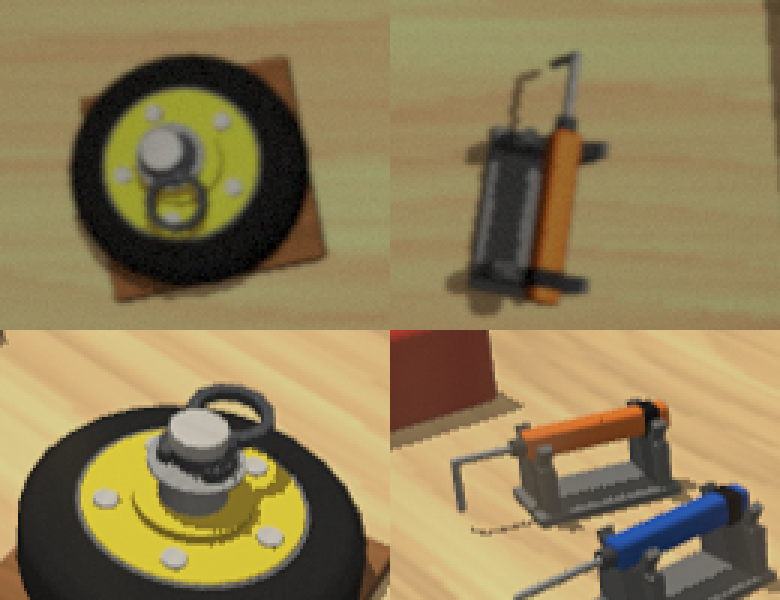

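Crops: the ring loop's hole is seen clear of the axle head at about top pixel (169,218). The pick is seated in its posts with the hook pointing to +x. Next come precise fits.

```bash
python3 - <<'E'
from h import *
np.set_printoptions(precision=4,suppress=True)
d=load('t0');s=load('s0');P=cloud(d);hsv=cv2.cvtColor(d['pixels'],cv2.COLOR_RGB2HSV).astype(int)
H,S,V=[hsv[...,i] for i in range(3)]
m=(H>5)&(H<17)&(S>170)&(V>60); m[:,:470]=0;m[:,530:]=0;m[:240]=0;m[310:]=0
L=[];Rr=[]
for v in range(245,296):
    u=np.flatnonzero(m[v])
    if len(u)<5 or len(u)>14: continue
    L.append((u.min()-.5,v));Rr.append((u.max()+.5,v))
for nm,E_,z in(('L',L,.042),('R',Rr,.062)):
    p=plane(d,E_,z); f=cv2.fitLine(np.float32(p[:,:2]),cv2.DIST_HUBER,0,1e-4,1e-4).ravel()
    f[:2]*=np.sign(f[0]); y=f[3]+(.483-f[2])*f[1]/f[0]; print(nm,'yaw',np.arctan2(f[1],f[0]),'y at x=.483',y)
v,u=np.nonzero(m); print('rows',v.min(),v.max())
print(plane(d,[[u[v==v.min()].mean(),v.min()-.5],[u[v==v.max()].mean(),v.max()+.5]],.062))
# hook corner
print('corner top', plane(d,[[502.3,219]],.055), 'scene',plane(s,[[182.3,184]],.055))
print('tip top', plane(d,[[493.7,221.7]],.013),'scene', plane(s,[[183.7,200]],.013))
# ring hole: dark annulus
for nm,(x0,x1,y0,y1) in {'yel':(130,215,165,250),'red':(262,342,160,242)}.items():
    img=d['pixels'][y0:y1,x0:x1]; g=cv2.resize(img,None,fx=8,fy=8,interpolation=cv2.INTER_CUBIC)
    cv2.imwrite(f'pics/z_{nm}.png',cv2.cvtColor(g,cv2.COLOR_RGB2BGR)[:600])
# axle head height points
Q=P[165:250,130:215].reshape(-1,3);k=Q[:,2]>.09;print('head top',k.sum(),np.median(Q[k],0))
k=(Q[:,2]>.074)&(Q[:,2]<.09);print('ring pts',k.sum(),Q[k].min(0),Q[k].max(0))
E
```

```text
L yaw -0.19817537 y at x=.483 -0.4175482
R yaw -0.21650858 y at x=.483 -0.4291743
rows 243 300
[[ 0.5365 -0.428   0.062 ]
 [ 0.4287 -0.411   0.062 ]]
corner top [[ 0.5824 -0.4439  0.055 ]] scene [[ 0.5885 -0.4318  0.055 ]]
tip top [[ 0.5841 -0.4442  0.013 ]] scene [[ 0.5858 -0.4421  0.013 ]]
head top 191 [0.6144 0.1843 0.0956]
ring pts 391 [0.5681 0.1619 0.0742] [0.6361 0.207  0.0893]
```

View pics/z_yel.png

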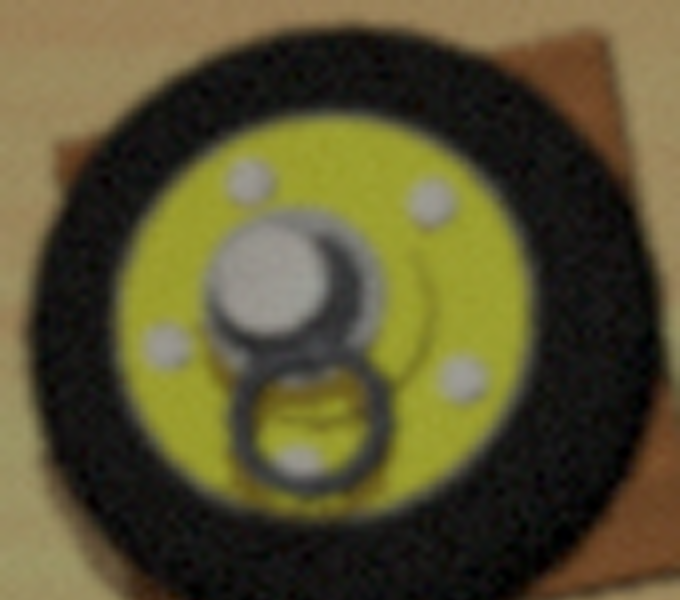

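```bash
python3 - <<'E'
from h import *
np.set_printoptions(precision=4,suppress=True)
d=load('t0');s=load('s0')
l=plane(d,[[168.6,216.4]],.083)[0];a=plane(d,[[163.6,199.3]],.096)[0]
print(l,a,np.linalg.norm(l[:2]-a[:2]),np.arctan2(*(a-l)[[1,0]]))
print(proj(s,l),proj(s,a))
im=cv2.cvtColor(s['pixels'],cv2.COLOR_RGB2BGR)
g=cv2.resize(im[290:360,370:450],None,fx=8,fy=8,interpolation=cv2.INTER_CUBIC)
for p in(l,a):
    q=(proj(s,p)-[370,290]+.5)*8-.5; cv2.circle(g,tuple(int(x) for x in q),3,(255,0,255),-1)
cv2.imwrite('pics/zs.png',g)
E
```

```text
[0.5871 0.181  0.083 ] [0.6162 0.187  0.096 ] 0.02966779337879484 0.20312638819441323
[415.1424 316.4299] [404.7288 320.5891]
```

View pics/zs.png

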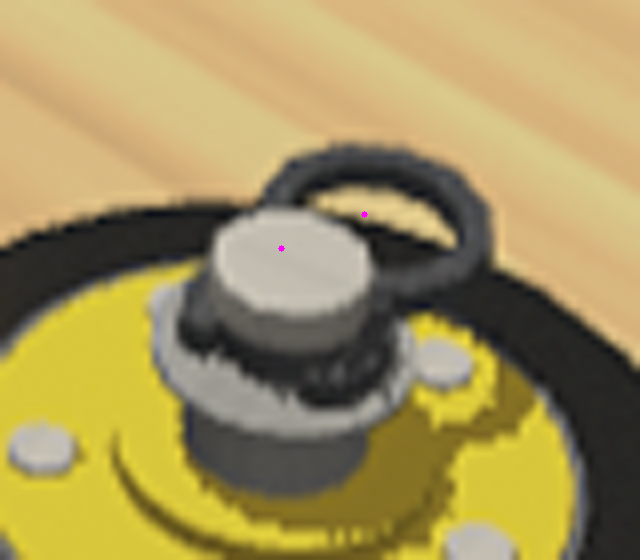

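```bash
python3 - <<'E'
from h import *
from scipy.spatial.transform import Rotation as R
st=manip.get_state();w,x,y,z=st['ee_rot'];M=R.from_quat([x,y,z,w]).as_matrix()
print(M.round(4)); print('yaw of y',np.arctan2(M[1,1],M[0,1]),'yaw x',np.arctan2(M[1,0],M[0,0]))
print(np.array([.4825,-.4226,.15])-st['position'],manip.finger_overhang)
E
```

```text
[[ 2.258e-01 -2.000e-04  9.742e-01]
 [-9.742e-01  1.700e-03  2.258e-01]
 [-1.700e-03 -1.000e+00  2.000e-04]]
yaw of y 1.6795410220603992 yaw x -1.3430011480380788
[ 0.3527021   0.13709431 -0.09751654] 0.017
```

Emit:
arm_command(commands=[[6, [3.5, 1.4, -0.5], -0.043], [6, [3.5, 1.4, -0.5], -0.043], [6, [3.5, 1.4, -0.5], -0.043], [6, [3.5, 1.4, -0.5], -0.043], [6, [3.5, 1.4, -0.5], -0.043], [6, [3.5, 1.4, -0.5], -0.043], [6, [3.5, 1.4, -0.5], -0.043], [6, [3.5, 1.4, -0.5], -0.043], [6, [3.5, 1.4, -0.5], -0.043], [6, [3.8, 1.1, -0.5], -0.043], [6, [0, 0, 0], 0]], grip_force=80)

```text
clock: 1.2
position: [0.4869, -0.4208, 0.1967]
ee_rot: [0.449, -0.447, 0.547, -0.547]
contact_force: [-0.9, -0.3, 0.2]
width: 0.0603
```

```bash
python3 - <<'E'
from h import *
grab('wrist','w1');st=manip.get_state();print(st['clock'],st['position'],st['ee_rot'],st['qd'])
E
```

```text
1.25 [ 0.48454665 -0.42174678  0.19695145] [ 0.44800593 -0.44794266  0.54777326 -0.54642705] [-0.04455949 -0.02132006  0.02026994 -0.02922481  0.01298074 -0.01177567]
```

View pics/w1.png

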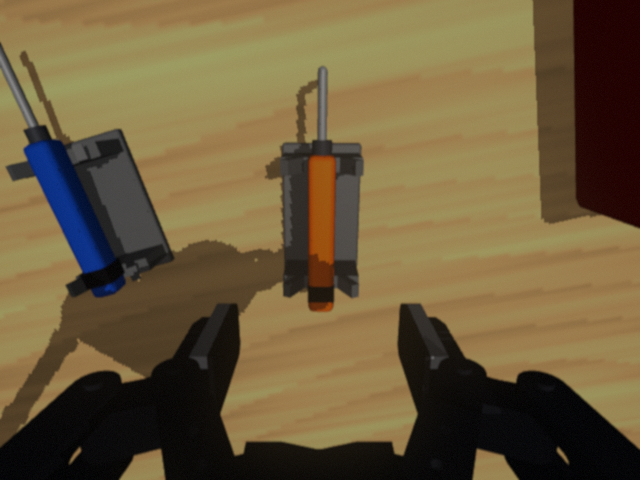

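The pick is centred between the jaws and nearly straight: handle ends at (322,155) and (320,310), hook at (322,70). I'll compute its position.

```bash
python3 - <<'E'
from h import *
np.set_printoptions(precision=4,suppress=True)
d=load('w1');hsv=cv2.cvtColor(d['pixels'],cv2.COLOR_RGB2HSV).astype(int)
m=(hsv[...,0]>5)&(hsv[...,0]<15)&(hsv[...,1]>200)&(hsv[...,2]>100);m[:,:290]=0;m[:,360:]=0;m[:140]=0;m[320:]=0
L=[];Rr=[]
for v in range(165,282):
    u=np.flatnonzero(m[v])
    if len(u)>15: L.append((u.min()-.5,v));Rr.append((u.max()+.5,v))
pl=plane(d,L,.062);pr=plane(d,Rr,.062);c=(pl+pr)/2
print('width',np.linalg.norm((pl-pr)[:,:2],axis=1).mean())
f=cv2.fitLine(np.float32(c[:,:2]),cv2.DIST_HUBER,0,1e-4,1e-4).ravel();f[:2]*=np.sign(f[0]);print('yaw',np.arctan2(f[1],f[0]),c.mean(0),f)
v=np.nonzero(m.any(1))[0];print(v.min(),v.max())
e=plane(d,[[322,142],[320,310.5]],.062);print(e,np.linalg.norm(e[0]-e[1]),plane(d,[[322,154],[322,68]],.055))
E
```

```text
width 0.016186505488287168
yaw -0.20417838 [ 0.4928 -0.4236  0.062 ] [ 0.9792 -0.2028  0.4938 -0.4237]
156 310
[[ 0.5437 -0.4341  0.062 ]
 [ 0.4306 -0.4103  0.062 ]] 0.11561476649118566 [[ 0.5359 -0.4326  0.055 ]
 [ 0.586  -0.4425  0.055 ]]
```

Emit:
arm_command(commands=[[6, [0, 0.1, -3.5], 0], [6, [0, 0, -3.5], 0], [6, [0, 0, -3.0], 0], [6, [0, 0, -2.5], 0], [6, [0, 0, -2.2], 0], [6, [0, 0, 0], 0]])

```text
clock: 1.85
position: [0.4797, -0.4207, 0.048]
ee_rot: [0.446, -0.447, 0.551, -0.545]
contact_force: [-0.0, -0.2, 0.1]
width: 0.0601
```

Emit:
arm_command(commands=[[0, [0, 0, 0], 0], [0, [0, 0, 0], 0], [0, [0, 0, 0], 0], [0, [0, 0, 0], 0], [0, [0, 0, 0], 0], [0, [0, 0, 0], 0], [0, [0, 0, 0], 0]], grip_force=80)

```text
clock: 2.55
position: [0.4835, -0.4231, 0.0533]
ee_rot: [-0.447, 0.447, -0.547, 0.549]
contact_force: [-1.7, 0.5, 6.4]
width: 0.0167
```

```bash
python3 - <<'E'
from h import *
for i in range(2):
    grab('wrist','w2');st=manip.get_state();print(st['clock'],st['position'],st['contact_force'],st['width'])
E
```

```text
2.6 [ 0.48352363 -0.42310587  0.05326415] [-0.91803609  0.11728469  6.25910734] 0.016739204279199376
2.65 [ 0.48350481 -0.42311269  0.0532567 ] [-0.50475091 -0.01053755  6.51203067] 0.01643615190155626
```

View pics/w2.png

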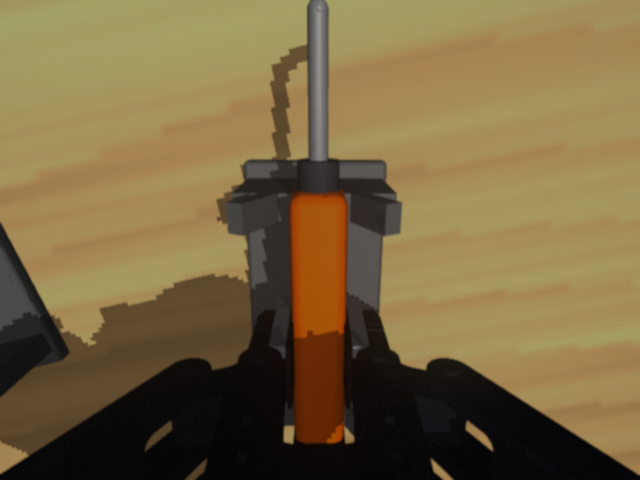

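The handle is held between the jaws, the hook is intact at (318,5), and the opening is 16.7 mm. I'll lift.

Emit:
arm_command(commands=[[0, [0, 0, 0.5], 0], [0, [0, 0, 1.5], 0], [0, [0, 0, 3], 0], [0, [0, 0, 3], 0], [0, [0, 0, 3], 0], [0, [0, 0, 0], 0], [0, [0, 0, 0], 0]])

```text
clock: 3.35
position: [0.4829, -0.4221, 0.1618]
ee_rot: [-0.447, 0.447, -0.547, 0.548]
contact_force: [-0.3, 0.2, -1.7]
width: 0.0167
```

```bash
python3 - <<'E'
from h import *
grab('wrist','w3');grab('scene','s3');grab('top','t3');st=manip.get_state();print(st['clock'],st['position'],st['contact_force'],st['width'])
d=load('s3');im=cv2.cvtColor(d['pixels'],cv2.COLOR_RGB2BGR)[100:220,150:310]
w=cv2.cvtColor(load('t3')['pixels'],cv2.COLOR_RGB2BGR)[180:300,430:590]
cv2.imwrite('pics/c3.png',np.hstack([cv2.resize(x,None,fx=2.5,fy=2.5,interpolation=cv2.INTER_CUBIC) for x in (im,w)]))
E
```

```text
3.5 [ 0.48203187 -0.42125673  0.15951439] [-0.24980573  0.01649507 -0.11301908] 0.016943340677528798
```

View pics/w3.png

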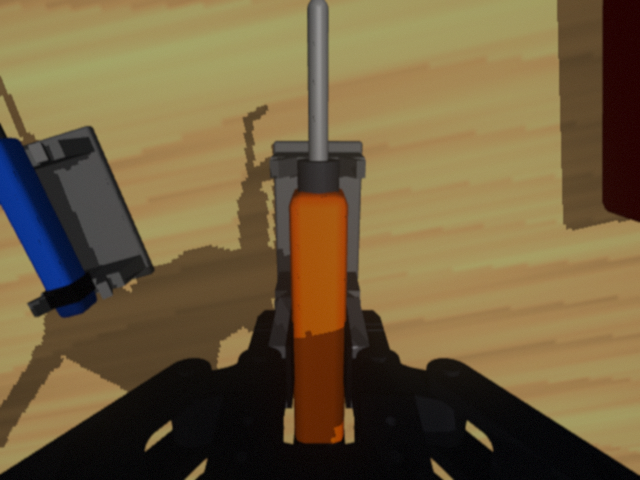

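View pics/c3.png

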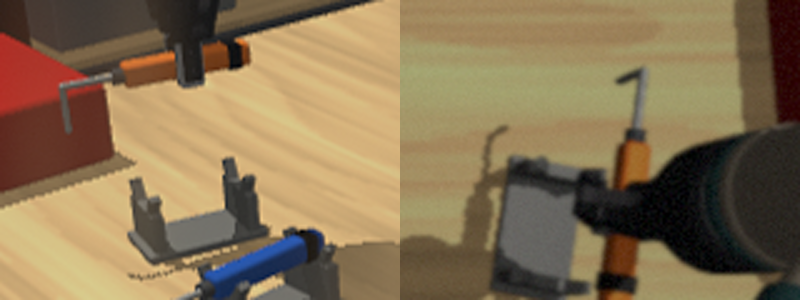

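```bash
cat >> h.py <<'E'
def tri(obs):
    A=[];b=[]
    for d,uv in obs:
        K=np.array(d['intrinsics']);R=np.array(d['R']);t=np.array(d['t'])
        Pm=K@np.c_[R,t]
        for i in (0,1):
            r=Pm[i]-uv[i]*Pm[2];r=r/np.linalg.norm(r[:3]);A.append(r[:3]);b.append(-r[3])
    x,res,_,_=np.linalg.lstsq(np.array(A),np.array(b),rcond=None);return x,np.array(A)@x-b
E
python3 - <<'E'
from h import *
np.set_printoptions(precision=4,suppress=True)
s,t,w=load('s3'),load('t3'),load('w3')
print('corner',tri([(s,(174.8,134)),(t,(528,208))]));print('tip',tri([(s,(177.2,153.2)),(t,(517.2,212))]))
print('wrist corner',plane(w,[[318,3]],.161),plane(w,[[318,14]],.161))
print('loop',tri([(load('s0'),(370+378.5/8-.5,290+222.5/8-.5)),(load('t0'),(168.6,216.4))]))
print('head',tri([(load('s0'),(370+293.5/8-.5,290+255.5/8-.5)),(load('t0'),(163.6,199.3))]))
yaw=-.204;print('pred pin',np.array([.482,-.4213])+.105*np.array([np.cos(yaw),np.sin(yaw)]))
E
```

```text
corner (array([ 0.583 , -0.4442,  0.1584]), array([-0.0005, -0.0001, -0.0003,  0.0004]))
tip (array([ 0.5839, -0.4442,  0.1179]), array([-0.0003, -0.0001, -0.0002,  0.0003]))
wrist corner [[ 0.5853 -0.4429  0.161 ]] [[ 0.5827 -0.4424  0.161 ]]
loop (array([0.5866, 0.1821, 0.0819]), array([-0.001 ,  0.    , -0.0008,  0.0007]))
head (array([0.6158, 0.188 , 0.095 ]), array([-0.0009,  0.    , -0.0007,  0.0006]))
pred pin [ 0.5848 -0.4426]
```

Emit:
arm_command(commands=[[0, [0, 1, 2.5], 0.01], [0, [0, 3, 2], 0.03], [0, [0, 4.5, 0], 0.03], [0, [0, 4.5, 0], 0.03], [0, [0, 4.5, 0], 0.03], [0, [0, 4.5, 0], 0.03], [0, [0, 4.5, 0], 0.03], [0, [0, 4.5, 0], 0.03], [0, [0, 4.5, 0], 0.03], [0, [0, 4.5, 0], 0.03]])

```text
clock: 4.5
position: [0.4818, -0.0203, 0.2051]
ee_rot: [-0.519, 0.52, -0.481, 0.479]
contact_force: [0.9, -0.0, -0.4]
width: 0.0166
```

Emit:
arm_command(commands=[[0, [0, 4.5, 0], 0.03], [0, [0, 4.5, 0], 0.03], [0, [0, 4.5, 0], 0.03], [0, [0.1, 3, -1], 0.02], [0, [0.1, 1.8, -2], 0.014], [0, [0, 0, -1.0], 0], [0, [0, 0, 0], 0], [0, [0, 0, 0], 0], [0, [0, 0, 0], 0]])

```text
clock: 5.4
position: [0.4854, 0.1599, 0.1668]
ee_rot: [0.548, -0.547, 0.447, -0.448]
contact_force: [0.9, 0.4, -0.7]
width: 0.0163
```

```bash
python3 - <<'E'
from h import *
grab('wrist','w4');grab('scene','s4');grab('top','t4');st=manip.get_state();print(st['clock'],st['position'],st['ee_rot'],st['contact_force'],st['width'])
d=load('s4');im=cv2.cvtColor(d['pixels'],cv2.COLOR_RGB2BGR)[250:370,330:490]
w=cv2.cvtColor(load('t4')['pixels'],cv2.COLOR_RGB2BGR)[150:270,90:250]
cv2.imwrite('pics/c4.png',np.hstack([cv2.resize(x,None,fx=2.5,fy=2.5,interpolation=cv2.INTER_CUBIC) for x in (im,w)]))
E
```

```text
5.55 [0.48536008 0.16016879 0.16703715] [ 0.54787661 -0.54720169  0.44706683 -0.44780887] [-0.33838846 -0.29232592 -0.89820629] 0.01673069706757663
```

View pics/w4.png

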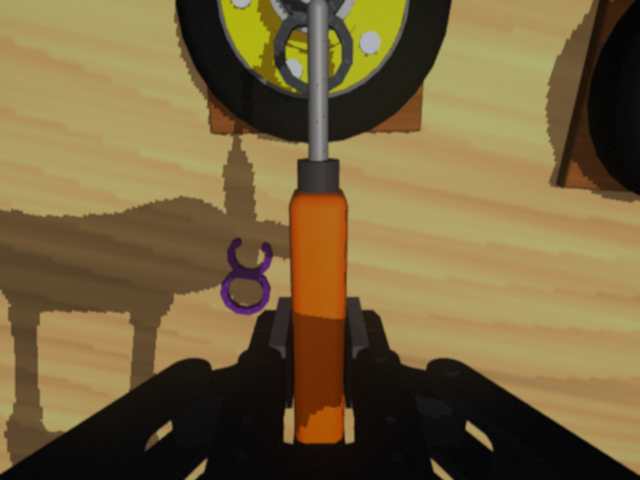

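View pics/c4.png

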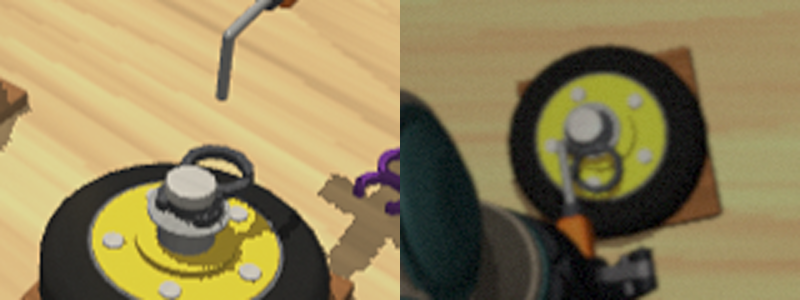

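```bash
python3 - <<'E'
from h import *
np.set_printoptions(precision=4,suppress=True)
w=load('w4');s=load('s4')
im=cv2.cvtColor(w['pixels'],cv2.COLOR_RGB2BGR)[0:110,250:390]
cv2.imwrite('pics/z4.png',cv2.resize(im,None,fx=5,fy=5,interpolation=cv2.INTER_CUBIC))
print('loop wrist',plane(w,[[312,52]],.082))
print('tip scene at z', plane(s,[[418.8,289]],.125),plane(s,[[418.8,289]],.122), 'pred',np.array([.4854,.160])+.1037*np.array([np.cos(.19),np.sin(.19)]))
from scipy.spatial.transform import Rotation as R
a=manip.get_state()['ee_rot'];M=R.from_quat([a[1],a[2],a[3],a[0]]).as_matrix();print(M,'pick yaw',np.arctan2(M[1,0],M[0,0])+np.pi/2)
E
```

```text
loop wrist [[0.5857 0.1835 0.082 ]]
tip scene at z [[0.584  0.1794 0.125 ]] [[0.5806 0.177  0.122 ]] pred [0.5872 0.1796]
[[ 0.1992  0.0014  0.98  ]
 [-0.98    0.0001  0.1992]
 [ 0.0002 -1.      0.0014]] pick yaw 0.20053836159923444
```

View pics/z4.png

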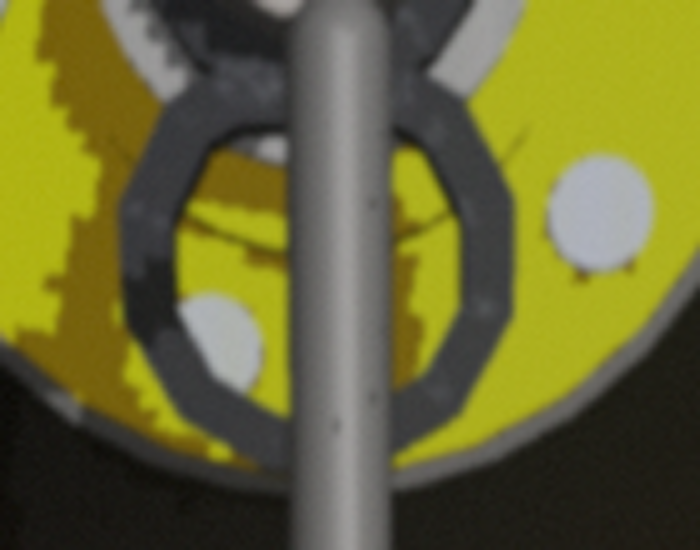

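Emit:
arm_command(commands=[[0, [-0.1, 0.15, -1.5], 0], [0, [0, 0, -2], 0], [0, [0, 0, -1.5], 0], [0, [0, 0, -0.8], 0], [0, [0, 0, -0.4], 0], [0, [0, 0, 0], 0], [0, [0, 0, 0], 0]])

```text
clock: 6.25
position: [0.4844, 0.1624, 0.105]
ee_rot: [0.548, -0.547, 0.447, -0.447]
contact_force: [-0.6, 0.8, -1.2]
width: 0.0165
```

```bash
python3 - <<'E'
from h import *
grab('wrist','w5');grab('scene','s5');st=manip.get_state();print(st['clock'],st['position'],st['contact_force'],st['width'])
im=cv2.cvtColor(load('s5')['pixels'],cv2.COLOR_RGB2BGR)[260:350,360:480]
w=cv2.cvtColor(load('w5')['pixels'],cv2.COLOR_RGB2BGR)[0:120,240:400]
cv2.imwrite('pics/c5.png',np.hstack([cv2.resize(x,(400,300),interpolation=cv2.INTER_CUBIC) for x in (im,w)]))
E
```

```text
6.35 [0.48443508 0.16241713 0.1050599 ] [ 0.14177462 -0.30618672 -1.52845606] 0.016947867002860436
```

View pics/c5.png

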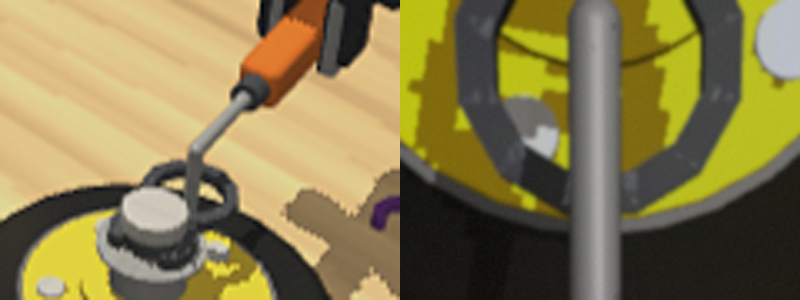

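The pin is down inside the yellow ring's loop: centred in the wrist view, and standing in the hole in the scene view. Now I'll pull along (-0.98,-0.20).

Emit:
arm_command(commands=[[0, [-0.4, -0.08, 0], 0], [0, [-0.4, -0.08, 0], 0], [0, [-0.3, -0.06, 0], 0], [0, [-0.3, -0.06, 0], 0], [0, [-0.3, -0.06, 0], 0], [0, [-0.3, -0.06, 0], 0]])

```text
clock: 6.95
position: [0.4681, 0.1591, 0.1057]
ee_rot: [0.55, -0.545, 0.445, -0.449]
contact_force: [6.5, 1.4, -0.8]
width: 0.0166
```

```bash
python3 - <<'E'
from h import *
grab('scene','s6');st=manip.get_state();print(st['clock'],st['position'],st['contact_force'],st['width'])
im=cv2.cvtColor(load('s6')['pixels'],cv2.COLOR_RGB2BGR)[260:350,360:480]
cv2.imwrite('pics/c6.png',cv2.resize(im,(600,450),interpolation=cv2.INTER_CUBIC))
E
```

```text
7.0 [0.46692235 0.15884559 0.10552659] [ 4.82850714  1.38798848 -1.05297814] 0.016798278510315977
```

View pics/c6.png

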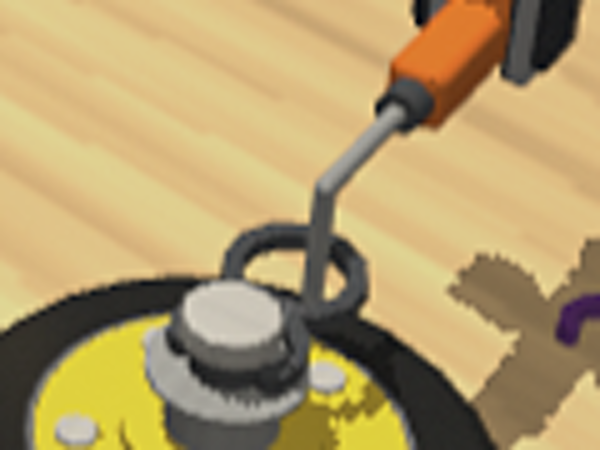

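The ring is coming out, with about 6.6 N in the right direction. I'll go on.

Emit:
arm_command(commands=[[0, [-0.3, -0.06, 0], 0], [0, [-0.3, -0.06, 0], 0], [0, [-0.3, -0.06, 0], 0], [0, [-0.3, -0.06, 0], 0], [0, [-0.3, -0.06, 0], 0], [0, [-0.3, -0.06, 0], 0], [0, [-0.3, -0.06, 0], 0], [0, [0, 0, 0], 0]])

```text
clock: 7.8
position: [0.4422, 0.154, 0.1043]
ee_rot: [-0.548, 0.548, -0.447, 0.447]
contact_force: [0.1, -0.2, -1.3]
width: 0.0168
```

```bash
python3 - <<'E'
from h import *
grab('scene','s7');grab('wrist','w7');st=manip.get_state();print(st['clock'],st['position'],st['contact_force'],st['width'])
im=cv2.cvtColor(load('s7')['pixels'],cv2.COLOR_RGB2BGR)[260:350,360:480]
w=cv2.cvtColor(load('w7')['pixels'],cv2.COLOR_RGB2BGR)[0:120,240:400]
cv2.imwrite('pics/c7.png',np.hstack([cv2.resize(x,(400,300),interpolation=cv2.INTER_CUBIC) for x in (im,w)]))
E
```

```text
7.9 [0.44286684 0.15413913 0.10438187] [ 0.47928395 -0.12547124 -0.62470327] 0.016522666720111736
```

View pics/c7.png

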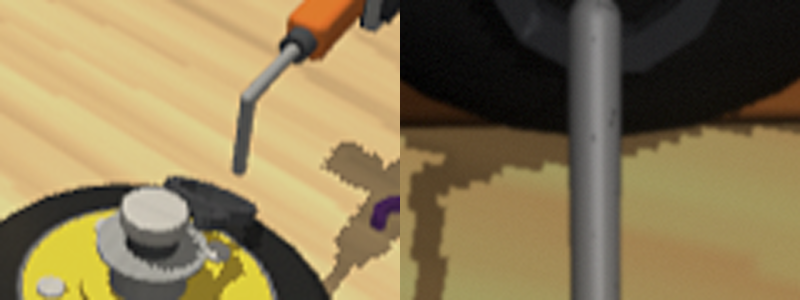

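The ring is off the axle and lies tilted beside the washer. I'll raise the pick straight up and check.

Emit:
arm_command(commands=[[0, [0, 0, 0.5], 0], [0, [0, 0, 1.5], 0], [0, [0, 0, 3], 0], [0, [0, 0, 3], 0], [0, [0, 0, 2], 0], [0, [0, 0, 0], 0]])

```text
clock: 8.5
position: [0.4451, 0.1546, 0.2075]
ee_rot: [0.55, -0.546, 0.445, -0.449]
contact_force: [0.6, -0.0, -0.7]
width: 0.0165
```

```bash
python3 - <<'E'
from h import *
grab('scene','s8');grab('wrist','w8');grab('top','t8');st=manip.get_state();print(st['clock'],st['position'],st['contact_force'],st['width'])
f=lambda n:cv2.cvtColor(load(n)['pixels'],cv2.COLOR_RGB2BGR)
cv2.imwrite('pics/c8.png',np.vstack([np.hstack([cv2.resize(x,(400,300),interpolation=cv2.INTER_CUBIC) for x in (f('s8')[260:350,360:480],f('t8')[160:250,110:230])]),cv2.resize(f('w8')[:240],(800,300))]))
E
```

```text
8.65 [0.44218741 0.15399711 0.20353533] [-0.09170202 -0.33646107 -1.05162004] 0.016525467201783054
```

View pics/c8.png

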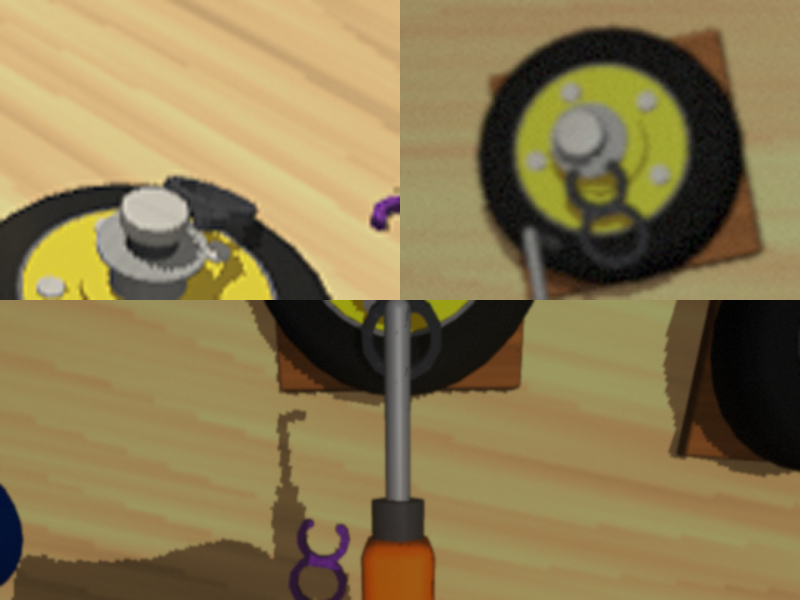

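```bash
python3 - <<'E'
from h import *
t=load('t8')
for z in(.055,.065):
    p=plane(t,[[174.2,231.1]],z)[0];print(p,np.linalg.norm(p[:2]-[.6158,.1875]))
E
```

```text
[0.56406038 0.17824261 0.055     ] 0.05256127874715444
[0.56258505 0.17528666 0.065     ] 0.05459850586607612
```

The loop is about 53 mm from the axle, more than the 47 mm needed, and the ring is resting on the wheel. I'll return the pick.

Emit:
arm_command(commands=[[0, [0.2, -2.6, 0], -0.024], [0, [0.3, -4.5, 0], -0.03], [0, [0.3, -4.5, 0], -0.03], [0, [0.3, -4.5, 0], -0.03], [0, [0.3, -4.5, 0], -0.03], [0, [0.3, -4.5, 0], -0.03], [0, [0.3, -4.5, 0], -0.03], [0, [0.3, -4.5, 0], -0.03], [0, [0.3, -4.5, 0], -0.03], [0, [0.3, -4.5, 0], -0.03]])

```text
clock: 9.65
position: [0.4709, -0.2782, 0.2024]
ee_rot: [0.476, -0.476, 0.524, -0.522]
contact_force: [-0.4, 0.4, -0.5]
width: 0.0166
```

Emit:
arm_command(commands=[[0, [0.3, -4.5, 0], -0.03], [0, [0.3, -4.5, 0], -0.03], [0, [0.3, -4, 0], -0.03], [0, [0.2, -1.5, -2.3], -0.02], [0, [0, 0, -2], 0], [0, [0, 0, 0], 0], [0, [0, 0, 0], 0], [0, [0, 0, 0], 0]])

```text
clock: 10.45
position: [0.4832, -0.4217, 0.1619]
ee_rot: [-0.447, 0.447, -0.547, 0.548]
contact_force: [0.5, -0.5, -0.3]
width: 0.0167
```

```bash
python3 - <<'E'
from h import *
grab('wrist','w9');grab('scene','s9');grab('top','t9');st=manip.get_state();print(st['clock'],st['position'],st['ee_rot'],st['contact_force'],st['width'])
f=lambda n:cv2.cvtColor(load(n)['pixels'],cv2.COLOR_RGB2BGR)
cv2.imwrite('pics/c9.png',np.vstack([np.hstack([f('w9')[:200,200:450],f('w3')[:200,200:450]]),np.hstack([cv2.resize(f(n)[100:220,150:310],(250,188)) for n in('s9','s3')])]))
E
```

```text
10.6 [ 0.48337115 -0.42183306  0.16258308] [-0.44718233  0.44716234 -0.54698735  0.54852406] [-0.31960329 -0.58299395 -1.50682213] 0.01668543859498199
```

View pics/c9.png

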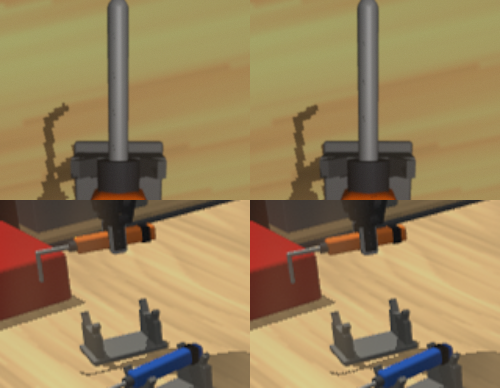

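The pick sits in the hand as it did after the lift. I'll lower it into the notches.

Emit:
arm_command(commands=[[0, [0, -0.1, -2.5], 0], [0, [0, 0, -3], 0], [0, [0, 0, -2.5], 0], [0, [0, 0, -1.5], 0], [0, [0, 0, -0.7], 0], [0, [0, 0, -0.3], 0], [0, [0, 0, 0], 0], [0, [0, 0, 0], 0]])

```text
clock: 11.4
position: [0.4835, -0.4235, 0.0575]
ee_rot: [-0.447, 0.447, -0.547, 0.549]
contact_force: [0.5, 0.3, -1.4]
width: 0.0164
```

```bash
python3 - <<'E'
from h import *
grab('wrist','w10');grab('scene','s10');st=manip.get_state();print(st['clock'],st['position'],st['contact_force'],st['width'])
f=lambda n:cv2.cvtColor(load(n)['pixels'],cv2.COLOR_RGB2BGR)
cv2.imwrite('pics/c10.png',np.vstack([np.hstack([f('w10')[:220,200:450],f('w2')[:220,200:450]]),np.hstack([cv2.resize(f(n)[140:230,160:280],(250,188)) for n in('s10','s0')])]))
E
```

```text
11.5 [ 0.48334339 -0.4233611   0.05745764] [0.56184881 0.23392108 0.33410835] 0.016668219223256977
```

View pics/c10.png

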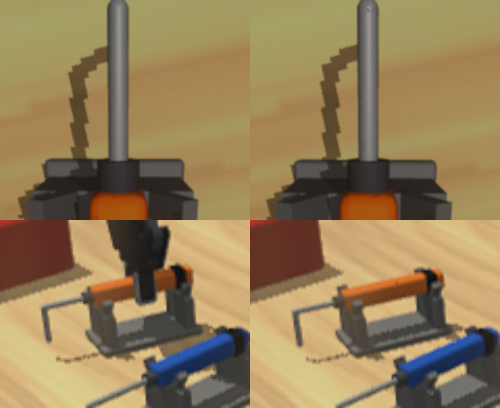

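The pick is a few mm above its seat, in line with the notches. I'll lower it gently, watching the force.

Emit:
arm_command(commands=[[0, [0, 0, -0.2], 0], [0, [0, 0, -0.2], 0], [0, [0, 0, 0], 0], [0, [0, 0, 0], 0]])

```text
clock: 11.9
position: [0.4831, -0.4231, 0.0533]
ee_rot: [-0.447, 0.447, -0.547, 0.548]
contact_force: [-0.4, 1.3, 4.8]
width: 0.0166
```

It's seated: 4.8 N upward at the same height as at pick-up. I'll release and rise.

Emit:
arm_command(commands=[[3, [0, 0, 0], 0], [4, [0, 0, 0], 0], [6, [0, 0, 0], 0], [6, [0, 0, 0], 0], [6, [0, 0, 0], 0], [6, [0, 0, 0], 0]])

```text
clock: 12.5
position: [0.4829, -0.4228, 0.0522]
ee_rot: [0.447, -0.447, 0.548, -0.548]
contact_force: [-0.1, -0.5, 0.2]
width: 0.0598
```

Emit:
arm_command(commands=[[6, [0, 0, 1], 0], [6, [0, 0, 3], 0], [6, [0, 0, 4], 0], [6, [0, 0, 4], 0], [6, [-4, 0, 4], 0], [6, [-4, 0, 2], 0], [6, [-4, 0, 0], 0], [6, [0, 0, 0], 0], [6, [0, 0, 0], 0], [6, [0, 0, 0], 0]])

```text
clock: 13.5
position: [0.3682, -0.423, 0.228]
ee_rot: [-0.447, 0.447, -0.548, 0.548]
contact_force: [0.6, -0.3, 0.1]
width: 0.0602
```

```bash
python3 - <<'E'
from h import *
np.set_printoptions(precision=4,suppress=True)
grab('top','t11');grab('scene','s11');st=manip.get_state();print(st['clock'],st['position'],st['contact_force'],st['width'])
f=lambda n:cv2.cvtColor(load(n)['pixels'],cv2.COLOR_RGB2BGR)
cv2.imwrite('pics/c11.png',np.vstack([np.hstack([cv2.resize(f(n)[200:310,440:550],(300,300)) for n in('t11','t0')]),np.hstack([cv2.resize(f(n)[140:250,160:270],(300,300)) for n in('s11','s0')])]))
cv2.imwrite('pics/c12.png',np.hstack([cv2.resize(f(n)[150:250,120:350],(400,174)) for n in('t11','t0')]))
for n in('s0','s11','t0','t11'):
    d=load(n);h=cv2.cvtColor(d['pixels'],cv2.COLOR_RGB2HSV).astype(int)
    m=(h[...,0]>5)&(h[...,0]<17)&(h[...,1]>170)&(h[...,2]>60);k=np.zeros_like(m)
    if n[0]=='s':k[155:190,195:255]=1
    else:k[240:305,480:515]=1
    v,u=np.nonzero(m&k);print(n,len(u),u.mean(),v.mean(),u.min(),u.max(),v.min(),v.max())
t=load('t11')
E
```

```text
13.6 [ 0.3685 -0.4229  0.2274] [0.5928 0.     0.7822] 0.06017688091964647
s0 357 227.6358543417367 172.31652661064425 204 252 164 180
s11 350 227.59142857142857 171.98 204 251 163 180
t0 494 494.585020242915 269.15384615384613 486 503 243 300
t11 475 495.4715789473684 269.45473684210526 487 504 243 300
```

View pics/c11.png

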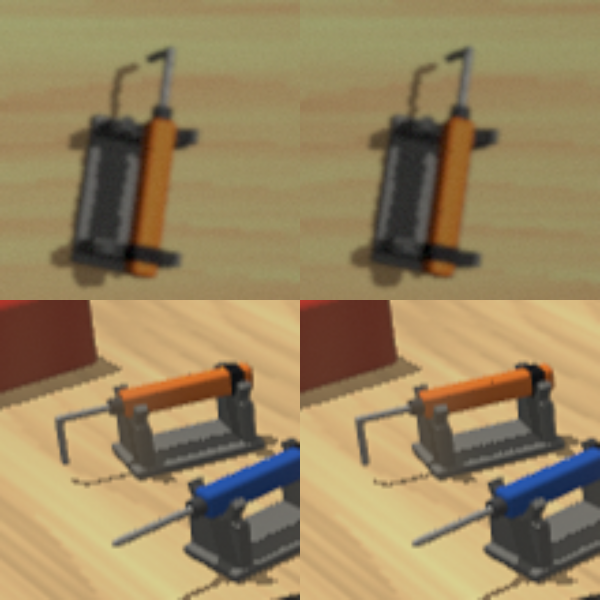

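View pics/c12.png

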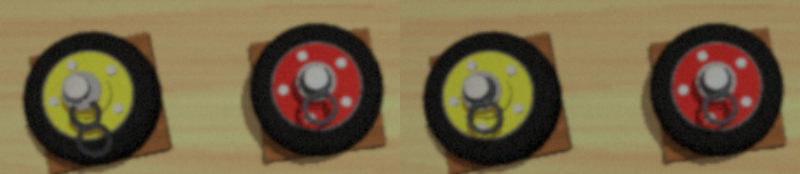

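The pick is back as it was (image position within about 1 px). The red ring hasn't moved, and the yellow ring lies on its wheel off the axle. I'm handing in.

```bash
python3 -c "
from rig import manip
print(manip.sign_off())"
```

```text
the job is handed in; nothing more can be done
None
```

I pulled the yellow-hubbed wheel's ring off its axle using only the pick, laid the pick back on its rest and handed the job in at about 13.6 s. The sign-off gives no verdict.

- **Pull:** before pulling, the wrist and scene views showed the hook down inside the loop. The force was about 6.6 N along the pull direction partway out and dropped to zero once the ring was free.
- **Ring:** after the pull, its loop measured about 53 mm from the axle, against the 47 mm needed. That reading is good to about 2 mm. The ring lies tilted on the wheel, leaning against the washer, and it looked the same in the last picture.
- **Pick:** it is back in its notches, within about 1 px of its starting place in both views, and it looks upright.
- **Red ring and gripper:** the red wheel's ring looks unmoved, by eye only. The gripper is open and well clear of everything.

Two early readings disagreed. The pick's side position from the two handle edges in the top view differed by about 6 mm, so I used the wrist view instead. The top and scene views of the axle and loop differed by 2–3 mm, close to the calibration error.

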